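# Find the clear slot with a feeler gauge

## Robot

A 7-joint arm with a two-finger parallel gripper is mounted at the origin on a cart in front of the work surface, level with it; the furniture and walls round the work are solid. World frame = base frame: x ahead of the robot, y to its left, z up, the work surface at z = 0. Lengths are in m, angles in degrees, forces in N, time in s.
With the tool pointing down it reaches from about 0.4 to 0.925 m from the base axis. Payload 5.6 kg.
Tool frame: the origin (TCP) lies midway between the tips of the shut fingers; the grasp point (between the pads) lies behind it (arm.tcp_to_grasp is the z of the grasp point in the tool frame, in m); z points along the fingers, y is the line along which they close (so a half turn about z gives the same grasp; the last joint's range is limited). The gripper opens to 85 mm and grips with 20 to 120 N. Pads are 22 mm wide; open, the fingers measure 114 mm over their backs; the gripper's body (76 mm by 85 mm) begins 54 mm behind the grasp point. The pads swing forward as they close: fully open they stand 13 mm farther back than shut.
Start: joints at [72.422, 26.786, -0.665, 91.828, 0.344, 61.387, -3.226], TCP at [0.169, -0.628, 0.231] pointing down, gripper open.
Joint ranges: [-144.91, 144.91], [-17.63, 115.5], [-89.93, 88.59], [15.96, 139.68], [-74.01, 254.01], [8.47, 105.57], [-167.45, 167.45]. Speed limits (degrees/s): [147.25, 147.25, 180, 180, 180, 180, 180].

## Interface

Orientations are given as [roll, pitch, yaw] about the fixed x, y, z axes, in that order (R = Rz(yaw) Ry(pitch) Rx(roll)).
In Python, from workcell import arm gives the robot as it stands. The module is installed in compiled form; this text tells all that it offers.
- The arm moves only by the shell command python3 -m handwheel 'ROWS' [OPENING] [FORCE]. ROWS is JSON, a list of rows, each a list of 6 numbers: the shift along the tool's x, y, z in mm, then the turn, a rotation vector about the tool's x, y, z in rad. A call has 1 to 12 rows; each row is the pose to reach, as a shift and turn from the pose commanded when the call began, along the tool's axes at that moment; what a row does not reach only later rows make up. A row lasts 1/10 s, in which the tool goes at most 50 mm and 8.59 degrees, less where a joint would pass 70% of its speed; a pose out of reach is approached as far as the arm can. A call with a gripper value outside its range is refused whole. OPENING is the gripper's target within -1 to 1 (fully open at 1, half-way at 0, shut at -1), set as the call begins (- or left out, the last holds). The fingers move at their own pace and stop on an object; FORCE is the grip in N (left out, the last holds). Time passes only in rows, so rows that repeat a pose let the fingers close. It gives the time, the measured TCP pose, the force, the opening and the grip force at its end, in the units of the state.
- arm.get_state(): the state, without advancing time (a new reading comes with each control period).
- arm.snapshot(name): name is "scene" or "top" or "wrist"; returns the picture (420x560x3 uint8, red, green, blue); there is no depth.
- arm.camera_info(name): a dict with "fov_y" (degrees; the focal length in pixels is half the picture's height over the tangent of half this angle, whatever the lens; pixels are square), "cx", "cy" (the principal point, pixels), "position" and "orientation" of the camera in the world. Camera axes: x right, y down, z forward; pixel columns grow to the right and rows downward; lengths in m; the calibration is good to about 2 mm. A picture is of the moment at which its call begins: read the wrist's pose just before it. camera_info takes no time and is no camera call; for the wrist camera it gives the pose at the moment of the call.
- arm.finish_job(): hands the job in; it is judged then, once.
The state is a dict: "time": time; "qpos": joint angles; "qd": joint speeds; "effort": joint torques, N m; "eef_pos": TCP position; "ee_rot": TCP orientation; "wrist_force": force on the tool from outside, world axes, zero at the start; "moment": the same for the moment, N m; "opening": opening from 0.0 (shut) to 1.0 (fully open); "grip_force": force on a finger pad.
Only numpy, scipy, OpenCV 4.12 (cv2) and the standard library are available. Lean on these libraries where they do the work, as an engineer would, in place of code of your own. Each camera call takes 0.05 s, during which the arm holds its last target. There are 200 camera calls.

## Task

Check the three slots of the sloped rack with the feeler gauge: take the gauge out of its stand and slide its blade into the left, then the middle, then the right slot (as seen from the robot), each time as far as it will go. Two slots are narrowed inside and jam the blade; leave the gauge standing fully home, handle shoulder down on the rack, in the one slot that takes it all the way. Do not push over or shift the jar and the two bottles.

Things in the scene. Friction and masses are not known exactly. Their poses are not given: they have to be found in the camera images.
- gauge: Feeler gauge: flat steel blade, dark wooden handle, 150 mm long, 0.1 to 0.2 kg. Origin at the shoulder (middle of the handle's lower end), z up along the handle, x across the blade's width, y through its thickness. Handle 44 x 22 x 70 mm (grip it across y), the lowest 8 mm a brass collar 46 x 23.5 mm. Blade 42 x 6 mm, down to z -80 mm. Same after a half turn about z. Starts upright in the stand.
- gauge_tip (a point): Middle of the blade's lower end, 80 mm below the shoulder along the gauge; the last 9 mm of the blade are slimmer, 38 x 4 mm.
- gauge_shoulder (a point): The gauge's shoulder: middle of the handle's lower end, the gauge's origin. At the start 35 mm above the stand's top, 95 mm above the table; it may lean 1 or 2 degrees in the pocket.
- stand: Pale wooden block, fixed, 75 (x) x 55 (y) x 60 mm high on a foot 85 x 65 mm; the pocket in its top is 44 mm in x, 7.5 mm in y, 45 mm deep, straight down. Origin at the middle of its underside, z up. The gauge standing in it has about the same yaw.
- stand_mouth (a point): Middle of the pocket's mouth, on the stand's top, 60 mm above the table.
- rack: Sloped wooden rack, fixed: a block 170 mm wide (y), 80 mm deep, 95 mm high on a base 135 x 170 mm, tipped so that its top looks up and towards the rack's -x (the robot). Origin on the table under the base's middle, z up. Three slots in a row along y, 50 mm apart, sunk square into the sloped top, 35 degrees from vertical: the way in is (0.574, 0, -0.819) in the rack's frame.
- mouth_left (a point): Middle of the left (+y) slot's mouth, level with the sloped top: at (-24.5, 50, 108.8) mm in the rack's frame. Slot 10 mm across (rack's y) by 48 mm (along (0.819, 0, 0.574) of the rack), edges sharp. The shoulder of a gauge fully home lies here.
- floor_left (a point): The point 80 mm down the left (+y) slot from its mouth, just above its floor. A gauge fully home has its tip here. In two of the slots, different ones each time, a hidden strip of hard wood narrows the slot to under the blade's thickness and stops it early, in one 24 mm and in the other 48 mm below the mouth; the third slot is clear.
- mouth_middle (a point): Middle of the middle slot's mouth, level with the sloped top: at (-24.5, 0, 108.8) mm in the rack's frame. Slot 10 mm across (rack's y) by 48 mm (along (0.819, 0, 0.574) of the rack), edges sharp. The shoulder of a gauge fully home lies here.
- floor_middle (a point): The point 80 mm down the middle slot from its mouth, just above its floor. A gauge fully home has its tip here. In two of the slots, different ones each time, a hidden strip of hard wood narrows the slot to under the blade's thickness and stops it early, in one 24 mm and in the other 48 mm below the mouth; the third slot is clear.
- mouth_right (a point): Middle of the right (-y) slot's mouth, level with the sloped top: at (-24.5, -50, 108.8) mm in the rack's frame. Slot 10 mm across (rack's y) by 48 mm (along (0.819, 0, 0.574) of the rack), edges sharp. The shoulder of a gauge fully home lies here.
- floor_right (a point): The point 80 mm down the right (-y) slot from its mouth, just above its floor. A gauge fully home has its tip here. In two of the slots, different ones each time, a hidden strip of hard wood narrows the slot to under the blade's thickness and stops it early, in one 24 mm and in the other 48 mm below the mouth; the third slot is clear.
- glass_jar: Glass jar with a lid, 72 mm across, 108 mm high, loose bystander on the right of the rack, about 150 mm from its middle. Origin at the middle of its underside, z up.
- needle_bottle: Slim white bottle with a needle cap, 32 mm across, 135 mm high, loose bystander in front of the rack's left end. Origin at the middle of its underside, z up.
- medium_bottle: Small white bottle, 39 mm across, 94 mm high, loose bystander between the stand and the rack. Origin at the middle of its underside, z up.

How it is judged (in metres and radians):
On the way, in this order (a step that is already met when the one before it is completed fails the run):
1. the gauge has been drawn out of its stand: its tip is more than 60 mm from the pocket's mouth (distance between gauge_tip and stand_mouth above 0.06 m), for 0.2 s.
2. the gauge is tried in the left slot: its tip at least about 18 mm down inside it (distance between gauge_tip and floor_left below 0.062 m and distance between gauge_shoulder and mouth_left below 0.068 m and y of gauge_tip in the frame of rack between 0.042 and 0.058 m), for 0.1 s.
3. the gauge is tried in the middle slot: its tip at least about 18 mm down inside it (distance between gauge_tip and floor_middle below 0.062 m and distance between gauge_shoulder and mouth_middle below 0.068 m and y of gauge_tip in the frame of rack between -0.008 and 0.008 m), for 0.1 s.
4. the gauge is tried in the right slot: its tip at least about 18 mm down inside it (distance between gauge_tip and floor_right below 0.062 m and distance between gauge_shoulder and mouth_right below 0.068 m and y of gauge_tip in the frame of rack between -0.058 and -0.042 m), for 0.1 s.
At the end, for the whole second after the job is handed in: The gauge rests, released and still, fully home in the slot that takes it: its tip within 12 mm of the point 80 mm down that slot and its shoulder within 12 mm of that slot's mouth. The jar and both bottles stand upright within 30 mm of where they began (((distance between gauge_tip and floor_left below 0.012 m and distance between gauge_shoulder and mouth_left below 0.012 m) or (distance between gauge_tip and floor_middle below 0.012 m and distance between gauge_shoulder and mouth_middle below 0.012 m) or (distance between gauge_tip and floor_right below 0.012 m and distance between gauge_shoulder and mouth_right below 0.012 m)) and linear speed of gauge below 0.02 m/s and angle between each of glass_jar, needle_bottle, medium_bottle's own z axis and vertical below 0.2 rad); the robot touches nothing.
It fails at once if the glass jar is shifted more than 30 mm or tipped (distance of glass_jar from where it was at the start of the episode above 0.03 m or angle between glass_jar's own z axis and vertical above 0.35 rad).
It fails at once if the needle bottle is shifted more than 30 mm or tipped (distance of needle_bottle from where it was at the start of the episode above 0.03 m or angle between needle_bottle's own z axis and vertical above 0.35 rad).
It fails at once if the small medium bottle is shifted more than 30 mm or tipped (distance of medium_bottle from where it was at the start of the episode above 0.03 m or angle between medium_bottle's own z axis and vertical above 0.35 rad).
It also fails if it takes over 51 s, if anything falls off the work surface, if the arm or the gripper's body presses on something with over 40 N, if the wrist force passes 120 N, or if a joint passes its speed limit or range.

## Working session

There is one attempt and no reset: what is moved stays moved. The work goes in short steps, Python scripts to look and compute and a shell command to move; the robot and the scene stay as the last step left them, time stands still between calls to the robot, and variables do not carry over. Pictures are saved under pics/ and viewed, at most 12 in all, crops included, and the job is handed in when it is done.

```bash
mkdir -p pics; python3 - <<'E'
from workcell import arm
import cv2
for n in ("scene","top"):
    im=arm.snapshot(n); cv2.imwrite(f"pics/{n}0.png",im[:,:,::-1]); print(n,arm.camera_info(n))
print(arm.get_state(), arm.tcp_to_grasp); print(arm.camera_info("wrist"))
E
```

```text
scene {'fov_y': 49.69689642610158, 'cx': 282.9633873653583, 'cy': 213.98540243086973, 'position': array([0.1168297 , 0.59290124, 0.76655207]), 'orientation': array([-129.49002671,   -0.86027849, -148.65663693])}
top {'fov_y': 55.864954224603096, 'cx': 286.33223912801463, 'cy': 203.61206634429792, 'position': array([ 0.31169255, -0.12308981,  1.05143646]), 'orientation': array([-168.19080418,    0.19577222,  -96.67865604])}
{'time': 0.1, 'qpos': array([72.42076004, 26.83319261, -0.66421962, 91.87500708,  0.3420453 ,
       61.38613831, -3.22604866]), 'qd': array([ 0.01927661,  0.03156615, -0.00397033, -0.18092906, -0.02733934,
        0.05756473,  0.04711388]), 'effort': array([ 7.18197753e-04, -5.33516300e+01,  2.13119981e-02, -2.51961404e+01,
        1.14561277e-02,  4.31906286e-03, -1.64766180e-05]), 'eef_pos': array([ 0.16930748, -0.62704924,  0.23041282]), 'ee_rot': array([-1.79907799e+02,  5.38287500e-03,  1.51101926e+01]), 'wrist_force': array([ 0.00691568,  0.52623995, -0.62688165]), 'moment': array([-0.01877831,  0.00284941, -0.01294747]), 'grip_force': 0.0, 'opening': 1.0006809939697017} -0.0187
{'fov_y': 59.41068191864306, 'cx': 276.24444675209963, 'cy': 207.84753120681185, 'position': array([ 0.23691922, -0.60788641,  0.37276693]), 'orientation': array([ 1.63866087e+02,  1.28747426e-01, -7.48877866e+01])}
```

View pics/scene0.png

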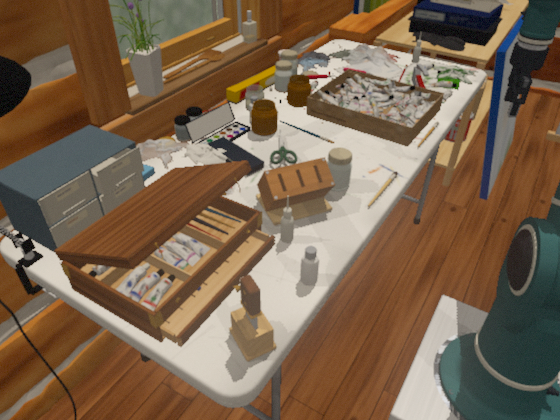

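View pics/top0.png

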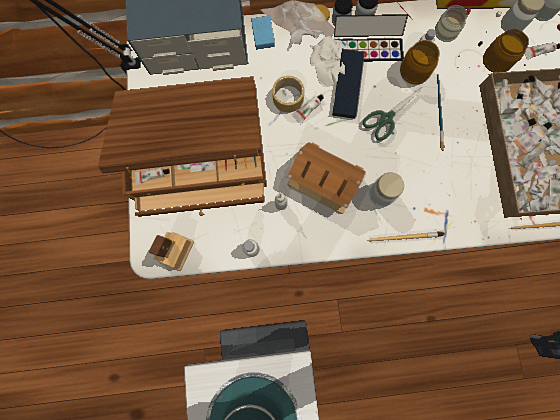

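The scene view shows the stand at about (252,330), with the medium bottle (310,268), needle bottle (287,225), rack (295,190) and jar (340,170). In the top view they are at stand (172,250), medium (251,248), needle (281,200), rack (327,178) and jar (389,187). I'll enlarge both for closer readings.

```bash
cat > h.py <<'E'
import numpy as np, cv2
from workcell import arm
from scipy.spatial.transform import Rotation as R
from scipy.optimize import least_squares
def cam(n,H=420):
    c=arm.camera_info(n); f=H/2/np.tan(np.radians(c['fov_y'])/2)
    return f,c['cx'],c['cy'],np.array(c['position']),R.from_euler('xyz',c['orientation'],degrees=True).as_matrix()
def plane(C,uv,z):
    f,cx,cy,p,M=C; d=M@np.array([(uv[0]-cx)/f,(uv[1]-cy)/f,1]); return p+d*(z-p[2])/d[2]
def proj(C,P):
    f,cx,cy,p,M=C; q=(np.atleast_2d(P)-p)@M; return np.c_[f*q[:,0]/q[:,2]+cx,f*q[:,1]/q[:,2]+cy]
E
python3 - <<'E'
import cv2
a=cv2.imread("pics/top0.png")[130:280,135:415]; cv2.imwrite("pics/topc.png",cv2.resize(a,(784,420),interpolation=cv2.INTER_CUBIC))
a=cv2.imread("pics/scene0.png")[140:365,220:370]; cv2.imwrite("pics/scenec.png",cv2.resize(a,(400,600),interpolation=cv2.INTER_CUBIC))
E
```

```text
(no output)
```

View pics/topc.png

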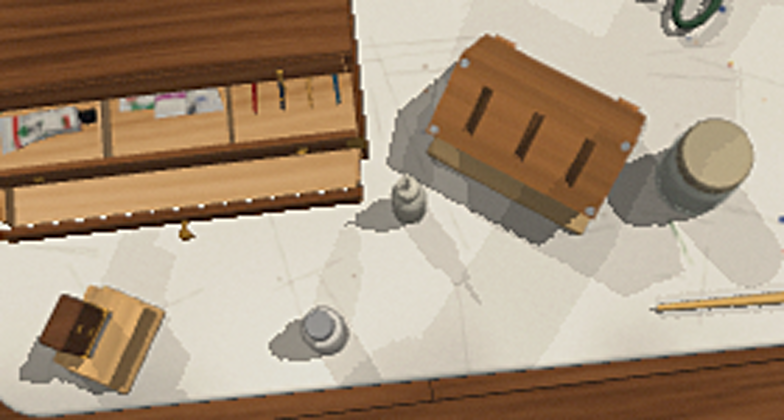

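View pics/scenec.png

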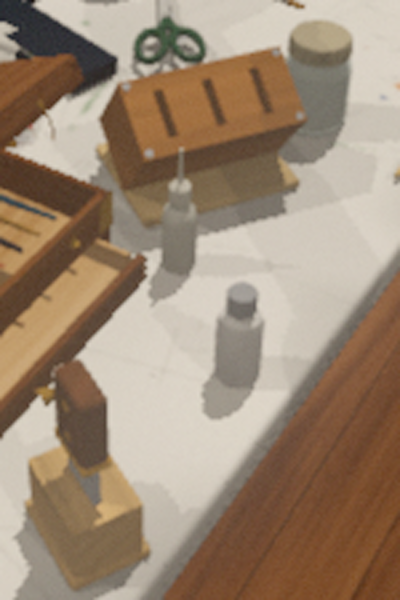

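The enlarged top crop shows slot mouths at (480,110), (530,136) and (580,162), and the stand and handle at about (100,330). In the scene crop the slots are at (166,113), (214,102) and (261,91), with stand top corners at (30,460), (77,530) and (143,510).

```bash
cat > m1.py <<'E'
from h import *
T,S=cam("top"),cam("scene")
t=lambda l:np.array(l,float)/2.8+[135,130]
s=lambda l:np.array(l,float)*150/400+[220,140]
ax=np.array([.819,0,.574])*.024
loc=np.array([m+k*ax for m in ([-.0245,.05,.1088],[-.0245,0,.1088],[-.0245,-.05,.1088]) for k in (1,-1)])
pt=t([(489,88),(471,133),(541,114),(520,159),(592,140),(569,186)])
ps=s([(157,91),(175,136),(206,80),(223,124),(253,69),(269,112)])
def W(p,l): return l@R.from_euler('z',p[2]).as_matrix().T+[p[0],p[1],0]
f=lambda p:np.r_[proj(T,W(p,loc))-pt,proj(S,W(p,loc))-ps].ravel()
r=least_squares(f,[.55,-.1,-.3]); print("rack",r.x,np.degrees(r.x[2]),np.abs(r.fun).max()); print(r.fun.reshape(-1,2).round(1).tolist())
# stand: top-face corners + handle top corners, scene
ls=np.array([(-.0375,.0275,.06),(-.0375,-.0275,.06),(.0375,-.0275,.06)])
print("stand corners scene",[plane(S,q,.06).round(4) for q in s([(30,460),(77,530),(143,510)])])
print("top corners",[plane(T,q,.06).round(4) for q in t([(150,305),(114,383)])])
print("handle scene",[plane(S,q,.165).round(4) for q in s([(57,367),(75,362),(107,400),(88,408)])])
print("handle top",[plane(T,q,.165).round(4) for q in t([(62,295),(40,340)])])
for n,a,z,b in (("jar",(715,153),.108,(320,45)),("needle",(405,185),.12,(180,185)),("med",(320,323),.094,(241,292))):
    print(n,plane(T,t(a),z).round(3),plane(S,s(b),z).round(3))
E
python3 m1.py
```

```text
rack [ 0.58008077 -0.25556726 -0.60626892] -34.73665036603455 1.3924816399739939
[[0.0, -0.6], [-1.4, 0.1], [-0.4, -0.7], [-1.1, -0.1], [-0.2, -0.6], [-0.6, -0.6], [1.0, -0.6], [0.5, -0.0], [0.7, -0.8], [0.6, -0.1], [0.6, -0.9], [0.9, -0.1]]
stand corners scene [array([0.4824, 0.1646, 0.06  ]), array([0.4194, 0.1959, 0.06  ]), array([0.3897, 0.1579, 0.06  ])]
top corners [array([0.4567, 0.1107, 0.06  ]), array([0.3912, 0.1469, 0.06  ])]
handle scene [array([0.4588, 0.1564, 0.165 ]), array([0.4512, 0.1463, 0.165 ]), array([0.4146, 0.1627, 0.165 ]), array([0.4213, 0.1748, 0.165 ])]
handle top [array([0.4576, 0.1557, 0.165 ]), array([0.4236, 0.1749, 0.165 ])]
jar [ 0.525 -0.402  0.108] [ 0.52  -0.385  0.108]
needle [ 0.526 -0.129  0.12 ] [ 0.517 -0.102  0.12 ]
med [ 0.419 -0.042  0.094] [ 0.421 -0.039  0.094]
```

```bash
cat >> h.py <<'E'
def tgt(P,yaw,tilt=0):  # tool pose: pointing down, x yaw, tilt about tool y
    return np.array(P),R.from_euler('xyz',[180,0,yaw],degrees=True)*R.from_euler('y',tilt,degrees=True)
def delta(P,Rt,show=True):
    s=arm.get_state(); R0=R.from_euler('xyz',s['ee_rot'],degrees=True); p=np.array(s['eef_pos'])
    d=R0.inv().apply(P-p)*1000; v=(R0.inv()*Rt).as_rotvec()
    if show: print("delta mm",d.round(1).tolist(),"rv",v.round(4).tolist(),"t",round(s['time'],2),"F",np.round(s['wrist_force'],1).tolist())
    return d,v
E
python3 -m handwheel '[[308,-256,-70,0,0,-1.2],[308,-256,-70,0,0,-1.2],[308,-256,-70,0,0,-1.2],[308,-256,-70,0,0,-1.2],[308,-256,-70,0,0,-1.2],[308,-256,-70,0,0,-1.2],[308,-256,-70,0,0,-1.2],[308,-256,-70,0,0,-1.2],[463,-689,-30,0,0,-2.409],[463,-689,-30,0,0,-2.409],[463,-689,-30,0,0,-2.409],[463,-689,-30,0,0,-2.409]]' 1 100
python3 -c "
from h import *
delta(*tgt((.436,.158,.26),153)); print(arm.get_state()['qpos'])"
```

```text
time: 1.3
eef_pos: [0.4132, -0.1049, 0.2832]
ee_rot: [-180.0, 0.0, 118.6]
wrist_force: [1.8, 0.9, 0.6]
opening: 0.997
grip_force: 0.0
delta mm [220.0, 145.8, 23.1] rv [-0.0004, 0.0003, -0.6007] t 1.3 F [1.8, 0.9, 0.6]
[ 45.04865767   3.86122208 -36.20058405 115.87823776   2.63819652
  61.03294392  36.21294151]
```

```bash
python3 -m handwheel '[[220,146,23,0,0,-0.6],[220,146,23,0,0,-0.6],[220,146,23,0,0,-0.6],[220,146,23,0,0,-0.6],[220,146,23,0,0,-0.6],[220,146,23,0,0,-0.6],[220,146,23,0,0,-0.6],[220,146,23,0,0,-0.6],[220,146,23,0,0,-0.6]]'
python3 - <<'E'
from h import *
delta(*tgt((.436,.158,.26),153)); print(arm.get_state()['qpos'].round(1))
import pickle
C=cam("wrist"); im=arm.snapshot("wrist"); pickle.dump(C,open("w1.pkl","wb")); cv2.imwrite("pics/w1.png",im[:,:,::-1])
E
```

```text
time: 2.2
eef_pos: [0.4383, 0.1545, 0.2603]
ee_rot: [-179.9, 0.0, 152.5]
wrist_force: [-0.7, -1.3, -0.3]
opening: 0.996
grip_force: 0.0
delta mm [3.6, 2.1, 0.3] rv [-0.0011, 0.0002, -0.0089] t 2.2 F [-0.7, -1.3, -0.3]
[ 21.8  13.1 -50.7 112.5  11.8  59.7  28.2]
```

View pics/w1.png

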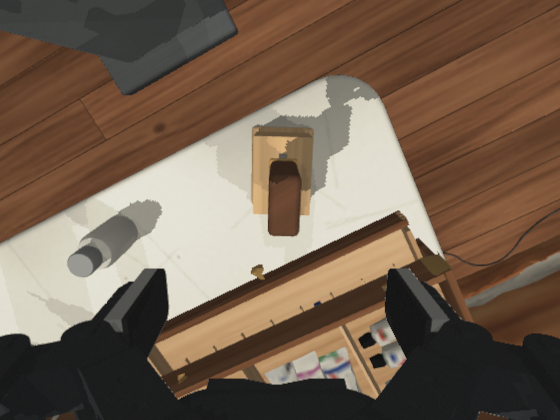

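The wrist view shows the handle's top face at columns 268–299 and rows 180–235, centre about (284,207). The stand's edges run nearly vertical at columns 253 and 312, so the yaw is about right.

```bash
python3 - <<'E'
from h import *
import pickle
C=pickle.load(open("w1.pkl","rb"))
c=[plane(C,q,.165) for q in ((269.5,181),(298.5,181),(299,235),(268,235))]
print(np.round(c,4).tolist(),np.mean(c,0))
im=cv2.imread("pics/w1.png")[110:250,220:340]; cv2.imwrite("pics/w1c.png",cv2.resize(im,None,fx=4,fy=4,interpolation=cv2.INTER_CUBIC))
E
```

```text
[[0.4177, 0.1609, 0.165], [0.4265, 0.1779, 0.165], [0.4605, 0.1613, 0.165], [0.4507, 0.1424, 0.165]] [0.43883392 0.16060119 0.165     ]
```

View pics/w1c.png

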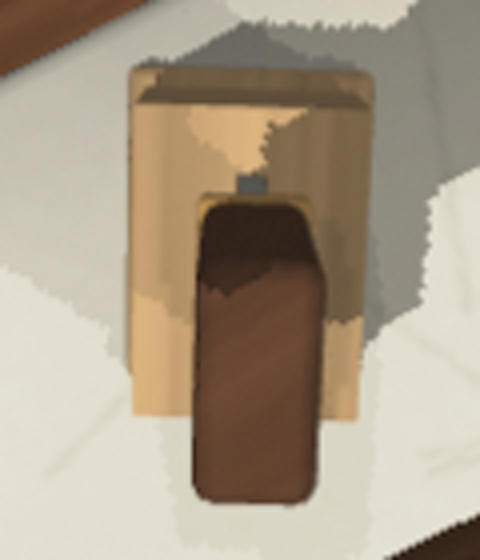

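The handle top is at about (284,205), so I'll descend and grip.

```bash
python3 -m handwheel '[[4,5,40,0,0,0],[4,5,80,0,0,0],[4,5,120,0,0,0],[4,5,141,0,0,0],[4,5,141,0,0,0]]' 1 100
python3 -m handwheel '[[0,0,0,0,0,0],[0,0,0,0,0,0],[0,0,0,0,0,0],[0,0,0,0,0,0],[0,0,0,0,0,0],[0,0,0,0,0,0]]' -1 100
```

```text
time: 2.75
eef_pos: [0.4352, 0.1603, 0.1171]
ee_rot: [-179.8, -0.2, 152.5]
wrist_force: [-0.4, -0.9, 0.9]
opening: 0.999
grip_force: 0.0
time: 3.35
eef_pos: [0.4374, 0.1619, 0.1205]
ee_rot: [-180.0, 0.1, 152.6]
wrist_force: [-1.3, -1.6, 7.6]
opening: 0.243
grip_force: 97.1
```

```bash
python3 -m handwheel '[[0,0,-10,0,0,0],[0,0,-25,0,0,0],[0,0,-45,0,0,0],[0,0,-70,0,0,0],[0,0,-110,0,0,0],[0,0,-150,0,0,0],[0,0,-180,0,0,0],[0,0,-180,0,0,0]]'
cat >> h.py <<'E'
RK=[0.58008077,-0.25556726,-34.737]  # rack x,y,yaw
G=.0255  # shoulder ahead of TCP
def rw(l,rk=RK): return R.from_euler('z',rk[2],degrees=True).apply(l)+[rk[0],rk[1],0]
def slot(y,back,rk=RK,off=(0,0)): # back: shoulder distance from mouth, m
    a=np.array([.5736,0,-.8192]); P=rw(np.array([-.0245,y,.1088])-a*(back+G)+np.array([0,off[1],0]),rk)
    P,Rt=tgt(P,rk[2]+180,-35); return P+Rt.apply([off[0],0,0]),Rt
E
python3 -c "
from h import *
P,Q=slot(.05,.155); print(P,Q.apply([0,0,1])); delta(P,Q); print(arm.get_state()['qpos'].round(1))"
```

```text
time: 4.15
eef_pos: [0.4388, 0.164, 0.3044]
ee_rot: [179.7, 0.4, 152.6]
wrist_force: [0.3, 0.5, -2.2]
opening: 0.243
grip_force: 97.8
[ 0.50335533 -0.1415229   0.2566656 ] [ 0.47135149 -0.32682977 -0.81915204]
delta mm [-197.4, -241.9, 47.9] rv [0.0447, -0.6032, 0.1231] t 4.15 F [0.3, 0.5, -2.2]
[ 23.6  10.3 -52.9 109.1   9.3  64.5  29.9]
```

```bash
python3 -m handwheel '[[-197,-242,48,0.045,-0.603,0.123],[-197,-242,48,0.045,-0.603,0.123],[-197,-242,48,0.045,-0.603,0.123],[-197,-242,48,0.045,-0.603,0.123],[-197,-242,48,0.045,-0.603,0.123],[-197,-242,48,0.045,-0.603,0.123],[-197,-242,48,0.045,-0.603,0.123],[-197,-242,48,0.045,-0.603,0.123],[-197,-242,48,0.045,-0.603,0.123]]'
python3 - <<'E'
from h import *
import pickle
delta(*slot(.05,.155)); print(arm.get_state()['qpos'].round(1))
C=cam("wrist"); im=arm.snapshot("wrist"); pickle.dump(C,open("w2.pkl","wb")); cv2.imwrite("pics/w2.png",im[:,:,::-1])
E
```

```text
time: 5.05
eef_pos: [0.4999, -0.1429, 0.2509]
ee_rot: [-179.6, 34.5, 145.5]
wrist_force: [-0.5, 0.5, -2.5]
opening: 0.244
grip_force: 98.3
delta mm [-5.0, 3.0, -3.6] rv [-0.0057, -0.008, 0.0029] t 5.05 F [-0.5, 0.5, -2.5]
[ 38.1   3.1 -37.2 129.7  50.3  26.8  15.2]
```

View pics/w2.png

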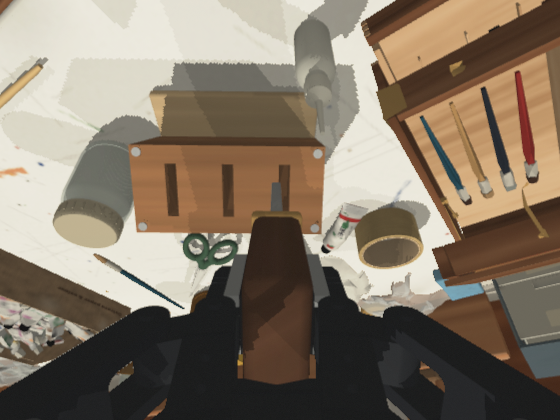

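The three slots are at columns 171, 228 and 284 and rows 164–215. The blade tip is at about (277,184), approaching the left slot; I'll enlarge the view.

```bash
python3 -c "
import cv2
im=cv2.imread('pics/w2.png')[125:245,120:340]; cv2.imwrite('pics/w2c.png',cv2.resize(im,None,fx=3.5,fy=3.5,interpolation=cv2.INTER_CUBIC))"
```

```text
(no output)
```

View pics/w2c.png

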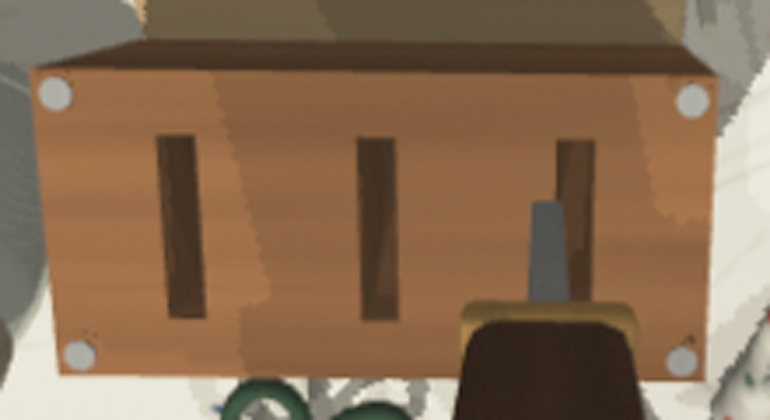

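```bash
cat > m2.py <<'E'
from h import *
import pickle
C=pickle.load(open("w2.pkl","rb")); s=arm.get_state()
t=lambda l:np.array(l,float)/3.5+[120,125]
ax=np.array([.8192,0,.5736])*.024; m=lambda y:np.array([-.0245,y,.1088]); e=np.array([0,.005,0])
loc=np.array([m(y)+k*ax+j*e for y,k,j in ((-.05,-1,-1),(-.05,-1,1),(-.05,1,-1),(-.05,1,1),(0,-1,-1),(0,-1,1),(0,1,-1),(0,1,1),(.05,-1,-1),(.05,-1,1))])
px=t([(156,136),(194,135),(168,318),(206,318),(357,138),(396,138),(361,321),(398,321),(557,140),(595,140)])
f=lambda p:(proj(C,rw(loc,[p[0],p[1],p[2]*57.2958])+[0,0,p[3]])-px).ravel()
r=least_squares(f,[.58,-.2556,-.606,0]); print("rack free z",r.x,np.degrees(r.x[2]),np.abs(r.fun).max())
f0=lambda p:f(np.r_[p,0]); r=least_squares(f0,[.58,-.2556,-.606]); print("rack",r.x,np.degrees(r.x[2]),np.abs(r.fun).max())
Rt=R.from_euler('xyz',s['ee_rot'],degrees=True)
gx=t([(546,202),(462,304),(636,304),(549,300)])
def g(p,a=0):
    ox,oy,G,th=p; L=np.array([(.019,0,.08),(.023,-.01175,0),(.023,.01175,0),(.021,0,.002)])
    L=np.c_[L[:,0],L[:,1]-th*L[:,2],L[:,2]]+[ox,oy,G]
    return (proj(C,Rt.apply(L)+s['eef_pos'])-gx).ravel()
q=least_squares(g,[0,0,.0255,0]); print("gauge ox oy G th",q.x.round(4),q.fun.round(1))
E
python3 m2.py
```

```text
rack free z [ 5.81050381e-01 -2.52483816e-01 -6.20750877e-01 -4.36191140e-04] -35.56640539433747 0.4485244183381383
rack [ 0.58074208 -0.25213577 -0.62046313] -35.54991886809245 0.43174350388395055
gauge ox oy G th [-0.001  -0.      0.0245  0.0064] [ 0.   0.2  0.1 -1.3 -0.  -1.4 -0.   2.6]
```

```bash
sed -i 's/^RK=.*/RK=[0.5808,-0.2523,-35.55]/; s/^G=.*/G=.0245/; s/off=(0,0)/off=(.001,0)/' h.py; python3 -c "
from h import *
delta(*slot(.05,.09))"
```

```text
delta mm [-4.0, 6.8, 62.4] rv [0.0034, -0.0073, 0.0159] t 5.1 F [-0.0, 0.1, -1.8]
```

```bash
python3 -m handwheel '[[-4,7,20,0.003,-0.007,0.016],[-4,7,40,0.003,-0.007,0.016],[-4,7,55,0.003,-0.007,0.016],[-4,7,62,0.003,-0.007,0.016],[-4,7,62,0.003,-0.007,0.016],[-4,7,62,0.003,-0.007,0.016]]'
python3 - <<'E'
from h import *
delta(*slot(.05,.09))
im=arm.snapshot("wrist")[100:240,160:360,::-1]; cv2.imwrite("pics/w3.png",cv2.resize(im,None,fx=3.5,fy=3.5,interpolation=cv2.INTER_CUBIC))
E
```

```text
time: 5.7
eef_pos: [0.5362, -0.1581, 0.203]
ee_rot: [179.9, 35.0, 144.5]
wrist_force: [0.1, 0.1, -1.4]
opening: 0.251
grip_force: 98.5
delta mm [0.5, -0.7, 0.8] rv [0.0013, 0.0004, 0.0004] t 5.7 F [0.1, 0.1, -1.4]
```

View pics/w3.png

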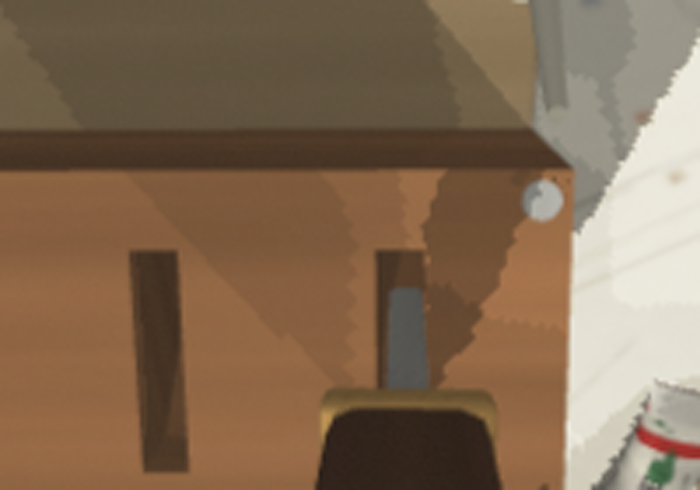

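The tip is centred over the left slot to within 1 mm, so I'll insert it.

```bash
python3 -m handwheel '[[0.5,-1,8,0,0,0],[0.5,-1,16,0,0,0],[0.5,-1,24,0,0,0],[0.5,-1,30,0,0,0],[0.5,-1,30,0,0,0]]'; python3 -m handwheel '[[0,0,4,0,0,0],[0,0,8,0,0,0],[0,0,10,0,0,0],[0,0,10,0,0,0]]'; python3 -c "
from h import *
delta(*slot(.05,.0))"
```

```text
time: 6.25
eef_pos: [0.5491, -0.1701, 0.1778]
ee_rot: [180.0, 35.0, 144.4]
wrist_force: [0.2, 0.1, -1.3]
opening: 0.241
grip_force: 98.5
time: 6.65
eef_pos: [0.5537, -0.1736, 0.1694]
ee_rot: [180.0, 35.0, 144.4]
wrist_force: [0.2, 0.1, -1.6]
opening: 0.246
grip_force: 98.5
delta mm [0.3, 1.7, 49.9] rv [-0.0005, 0.0, -0.0011] t 6.65 F [0.2, 0.1, -1.6]
```

```bash
python3 -m handwheel '[[0,0.5,6,0,0,0],[0,0.5,12,0,0,0],[0,0.5,17,0,0,0],[0,0.5,20,0,0,0],[0,0.5,23,0,0,0],[0,0.5,23,0,0,0]]';  python3 -c "
from h import *
delta(*slot(.05,.0))"
```

```text
time: 7.25
eef_pos: [0.564, -0.1781, 0.1552]
ee_rot: [-179.8, 35.4, 144.7]
wrist_force: [-45.6, 21.9, 60.0]
opening: 0.244
grip_force: 108.6
delta mm [1.4, -0.6, 32.1] rv [-0.0011, 0.0077, 0.0036] t 7.25 F [-45.6, 21.9, 60.0]
```

Jammed at about 48 mm with 78 N. Retracting and moving to the middle slot.

```bash
python3 -m handwheel '[[0,0,-10,0,0,0],[0,0,-30,0,0,0],[0,0,-50,0,0,0],[0,0,-65,0,0,0],[0,0,-65,0,0,0],[0,-30,-65,0,0,0],[0,-50,-65,0,0,0],[0,-50,-65,0,0,0],[0,-50,-65,0,0,0]]';  python3 - <<'E'
from h import *
delta(*slot(0,.09))
im=arm.snapshot("wrist")[100:240,160:360,::-1]; cv2.imwrite("pics/w4.png",cv2.resize(im,None,fx=3.5,fy=3.5,interpolation=cv2.INTER_CUBIC))
E
```

```text
time: 8.15
eef_pos: [0.5053, -0.2002, 0.2034]
ee_rot: [180.0, 35.0, 144.3]
wrist_force: [-0.2, 0.5, -1.2]
opening: 0.24
grip_force: 98.1
delta mm [0.2, 1.5, 1.5] rv [-0.0008, -0.0004, -0.002] t 8.15 F [-0.2, 0.5, -1.2]
```

View pics/w4.png

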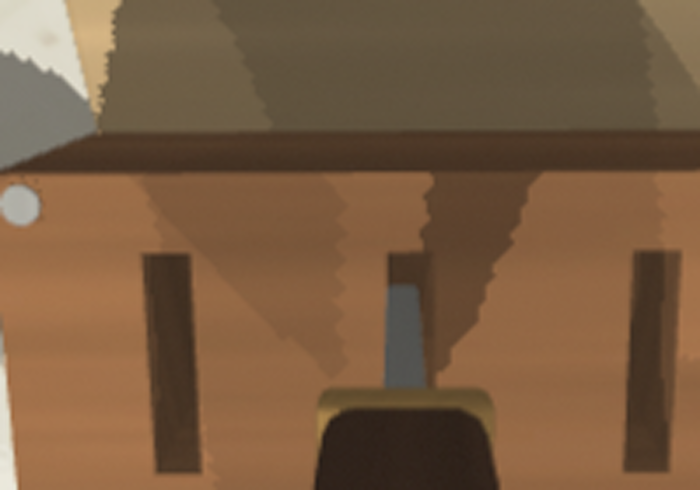

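The tip is at column 403 and the middle slot spans 389–436, so I'll shift +1.5 mm and insert.

```bash
python3 -m handwheel '[[0,1.5,0,0,0,0],[0,1.5,8,0,0,0],[0,1.5,16,0,0,0],[0,1.5,24,0,0,0],[0,1.5,30,0,0,0],[0,1.5,30,0,0,0]]'; python3 -m handwheel '[[0,0,4,0,0,0],[0,0,7,0,0,0],[0,0,10,0,0,0],[0,0,10,0,0,0]]'; python3 -c "
from h import *
delta(*slot(0,.0))"
```

```text
time: 8.8
eef_pos: [0.5208, -0.2077, 0.1786]
ee_rot: [180.0, 34.9, 144.4]
wrist_force: [0.2, 0.3, -2.5]
opening: 0.246
grip_force: 98.2
time: 9.2
eef_pos: [0.524, -0.2096, 0.1743]
ee_rot: [-179.8, 35.3, 144.6]
wrist_force: [-37.4, 20.2, 46.5]
opening: 0.246
grip_force: 106.9
delta mm [0.7, -1.6, 55.8] rv [-0.0012, 0.0054, 0.0024] t 9.2 F [-37.4, 20.2, 46.5]
```

It jams at 24 mm, so the right slot should be the clear one.

```bash
python3 -m handwheel '[[0,0,-10,0,0,0],[0,0,-25,0,0,0],[0,0,-40,0,0,0],[0,0,-40,0,0,0],[0,-30,-40,0,0,0],[0,-50,-40,0,0,0],[0,-50,-40,0,0,0],[0,-50,-40,0,0,0]]';  python3 - <<'E'
from h import *
delta(*slot(-.05,.09)); print(arm.get_state()['qpos'].round(1))
im=arm.snapshot("wrist")[100:240,160:360,::-1]; cv2.imwrite("pics/w5.png",cv2.resize(im,None,fx=3.5,fy=3.5,interpolation=cv2.INTER_CUBIC))
E
```

```text
time: 10.0
eef_pos: [0.4771, -0.2395, 0.2037]
ee_rot: [180.0, 35.0, 144.3]
wrist_force: [1.0, 0.3, -2.5]
opening: 0.243
grip_force: 98.2
delta mm [0.3, -0.1, 1.8] rv [-0.0006, 0.0001, -0.0019] t 10.0 F [1.0, 0.3, -2.5]
[ 44.1   8.2 -28.7 132.8  67.5  15.7   8.9]
```

View pics/w5.png

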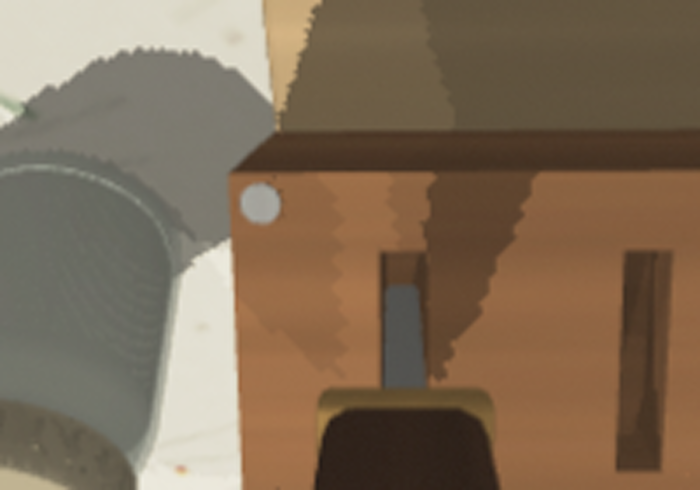

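Centred over the right slot (tip column 403, slot 380–427). Inserting.

```bash
python3 -m handwheel '[[0,0.5,8,0,0,0],[0,0.5,16,0,0,0],[0,0.5,24,0,0,0],[0,0.5,32,0,0,0],[0,0.5,40,0,0,0],[0,0.5,40,0,0,0]]'; python3 -m handwheel '[[0,0,8,0,0,0],[0,0,16,0,0,0],[0,0,24,0,0,0],[0,0,32,0,0,0],[0,0,40,0,0,0],[0,0,45,0,0,0],[0,0,45,0,0,0]]'; python3 -c "
from h import *
delta(*slot(-.05,.0))"
```

```text
time: 10.65
eef_pos: [0.4968, -0.2512, 0.1702]
ee_rot: [179.9, 34.9, 144.5]
wrist_force: [0.1, -0.2, -2.1]
opening: 0.244
grip_force: 98.4
time: 11.35
eef_pos: [0.5162, -0.2683, 0.1336]
ee_rot: [-179.9, 35.0, 144.3]
wrist_force: [0.6, -5.5, -8.9]
opening: 0.246
grip_force: 97.8
delta mm [-0.1, 0.6, 6.6] rv [-0.0032, -0.0005, -0.0027] t 11.35 F [0.6, -5.5, -8.9]
```

```bash
python3 -m handwheel '[[0,0.5,3,0,0,0],[0,0.5,5,0,0,0],[0,0.5,7,0,0,0],[0,0.5,8,0,0,0],[0,0.5,8,0,0,0]]'; python3 -c "
from h import *
delta(*slot(-.05,.0))"
```

```text
time: 11.85
eef_pos: [0.5179, -0.2692, 0.1284]
ee_rot: [-179.8, 35.0, 144.3]
wrist_force: [-27.3, 10.1, 26.9]
opening: 0.246
grip_force: 104.3
delta mm [-1.6, 0.3, 1.3] rv [-0.0045, 0.0003, -0.002] t 11.85 F [-27.3, 10.1, 26.9]
```

Home, with about 40 N of contact. Releasing and backing off along the axis.

```bash
python3 -m handwheel '[[0,0,-2,0,0,0],[0,0,-2,0,0,0],[0,0,-2,0,0,0],[0,0,-2,0,0,0],[0,0,-2,0,0,0]]' 0; python3 -m handwheel '[[0,0,-10,0,0,0],[0,0,-30,0,0,0],[0,0,-60,0,0,0],[0,0,-100,0,0,0],[0,0,-120,0,0,0],[0,0,-120,0,0,0],[0,0,-120,0,0,0]]'
python3 - <<'E'
from h import *
im=arm.snapshot("wrist")[:,:,::-1]; cv2.imwrite("pics/w6.png",im)
print(arm.get_state()['wrist_force'])
E
```

```text
time: 12.35
eef_pos: [0.5206, -0.2685, 0.1295]
ee_rot: [179.9, 35.0, 144.4]
wrist_force: [1.2, 0.1, 0.7]
opening: 0.503
grip_force: 0.0
time: 13.05
eef_pos: [0.4644, -0.2286, 0.2293]
ee_rot: [180.0, 35.2, 144.4]
wrist_force: [-1.0, -1.7, -0.3]
opening: 0.499
grip_force: 0.0
[-0.86977205  0.22574375  0.24240029]
```

View pics/w6.png

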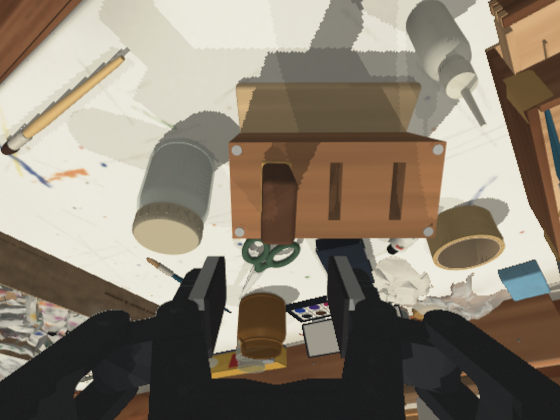

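The gauge stands with its collar on the sloped top at about (278,165) in the right slot. The jar and needle bottle are upright and the gripper is clear, so I'm handing in.

```bash
python3 -c "
from workcell import arm
print(arm.finish_job())"
```

```text
the job is handed in; nothing more can be done
None
```

The left slot jammed at about 48 mm and the middle at about 24 mm; the right slot took the blade all the way, so I left the gauge released there, fully home, and handed the job in at about 13 s; the jar and needle bottle looked upright in the last picture, which did not show the medium bottle, and no verdict was returned.

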